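# Put the test bench kit away

### The job

Put the tester's kit away: stand each specimen clamp upright in the parking dish of its own colour, flat on the floor inside the rim, and drop the two spacer rings into the green tube so that they lie flat in one column, the dark steel ring at the bottom and the brass ring on top. Leave the glass jar standing where it is, and let go of everything.

Things in the scene. Friction and masses are not known exactly. Their poses are not given: they have to be found in the camera images.
- clamp_red: Loose specimen clamp with a red knob, standing upright like a pawn, 56 mm tall, about 0.11 kg: metal foot 48 mm in diameter and 12 mm high, 18 mm stem, red cylindrical knob 36 mm in diameter from 34 to 56 mm above the underside (take it by the knob from above). Origin at the centre of the underside, z up; round, so yaw does not matter.
- dish_red: Fixed round parking dish with a red rim and grey floor: outside 80 mm in diameter, recess 68 mm in diameter, rim 8 mm high, inner floor 3 mm above the bench. Place of the red clamp. Origin at the centre of the underside, on the bench; z up.
- clamp_yellow: Loose specimen clamp with a yellow knob, standing upright like a pawn, 56 mm tall, about 0.11 kg: metal foot 48 mm in diameter and 12 mm high, 18 mm stem, yellow cylindrical knob 36 mm in diameter from 34 to 56 mm above the underside (take it by the knob from above). Origin at the centre of the underside, z up; round, so yaw does not matter.
- dish_yellow: Fixed round parking dish with a yellow rim and grey floor: outside 80 mm in diameter, recess 68 mm in diameter, rim 8 mm high, inner floor 3 mm above the bench. Place of the yellow clamp. Origin at the centre of the underside, on the bench; z up.
- clamp_blue: Loose specimen clamp with a blue knob, standing upright like a pawn, 56 mm tall, about 0.11 kg: metal foot 48 mm in diameter and 12 mm high, 18 mm stem, blue cylindrical knob 36 mm in diameter from 34 to 56 mm above the underside (take it by the knob from above). Origin at the centre of the underside, z up; round, so yaw does not matter.
- dish_blue: Fixed round parking dish with a blue rim and grey floor: outside 80 mm in diameter, recess 68 mm in diameter, rim 8 mm high, inner floor 3 mm above the bench. Place of the blue clamp. Origin at the centre of the underside, on the bench; z up.
- ring_steel: Loose flat spacer ring of dark, nearly black steel, lying flat on the bench: 48 mm outside diameter, 22 mm hole, 12 mm thick, about 0.12 kg. Grip it across the outside by its upper part, so that the lower part can enter the tube. Origin at the centre of the underside, z up; yaw does not matter.
- ring_brass: Loose flat spacer ring of yellow brass, lying flat on the bench: 48 mm outside diameter, 22 mm hole, 12 mm thick, about 0.12 kg. Grip it across the outside by its upper part, so that the lower part can enter the tube. Origin at the centre of the underside, z up; yaw does not matter.
- tube: Fixed upright green storage tube, open at the top, 40 mm high: smooth, slippery bore about 53 mm in diameter, flaring over the top 10 mm to 62 mm at the mouth (72 mm outside), inner floor 4 mm above the bench. Two rings fill it to 28 mm, so fingers stay above the mouth and the rings are let go there and fall in. Origin at the centre of the underside, on the bench; z up.
- jar: Bystander: a loose closed glass jar with a black cap, 60 mm in diameter, 85 mm tall, standing at the robot's left edge of the work. Origin at the centre of the underside. Leave it alone.
Mind the look-alikes: they are no part of the job. What is shaped like the clamp_yellow but purple is not meant.

How it is judged (in metres and radians):
At the end, for the whole second after the job is handed in: Each clamp is upright (0.1 rad) on the floor of the dish of its own colour, within 12 mm of its centre; both rings lie flat (0.12 rad) in the tube within 6 mm of its axis, dark steel underside below 7 mm, brass underside 13 to 19 mm above the bench; all at rest (horizontal distance between clamp_red and dish_red below 0.012 m and z of clamp_red in the frame of dish_red below 0.0055 m and angle between each of clamp_red, clamp_yellow, clamp_blue's own z axis and vertical below 0.1 rad and horizontal distance between clamp_yellow and dish_yellow below 0.012 m and z of clamp_yellow in the frame of dish_yellow below 0.0055 m and horizontal distance between clamp_blue and dish_blue below 0.012 m and z of clamp_blue in the frame of dish_blue below 0.0055 m and horizontal distance between each of ring_steel, ring_brass and tube below 0.006 m and angle between each of ring_steel, ring_brass's own z axis and vertical below 0.12 rad and z of ring_steel in the frame of tube below 0.007 m and z of ring_brass in the frame of tube between 0.013 and 0.019 m and linear speed of each of clamp_red, clamp_yellow, clamp_blue, ring_steel, ring_brass below 0.02 m/s); the robot touches nothing.
It fails at once if the glass jar is pushed more than 20 mm or knocked over (distance of jar from where it was at the start of the episode above 0.02 m or angle between jar's own z axis and vertical above 0.5 rad).
It also fails if it takes over 122 s, if anything falls off the work surface, if the arm or the gripper's body presses on something with over 40 N, if the wrist force passes 120 N, or if a joint passes its speed limit or range.

### The arm

A 6-joint arm with a two-finger parallel gripper is mounted at the origin on the work surface. World frame = base frame: x ahead of the robot, y to its left, z up, the work surface at z = 0. Lengths are in m, angles in degrees, forces in N, time in s.
With the tool pointing down it reaches from about 0.2 to 0.875 m from the base axis. Payload 3.4 kg.
Tool frame: the origin (TCP) lies between the finger pads; the fingertips stand arm.tip_reach ahead of it and the grasp point (between the pads) lies 8 mm behind it (arm.tip_reach is the distance from the TCP to the fingertips, in m); z points along the fingers, y is the direction in which the jaws open and shut (so a half turn about z gives the same grasp; the last joint's range is limited). The gripper opens to 94 mm and grips with 3 to 60 N. Pads are 16 mm wide; open, the fingers measure 119 mm over their backs; the gripper's body (75 mm by 177 mm) begins 78 mm behind the grasp point.
Start: joints at [-71.505, 15.808, 86.224, -0, 77.962, -6.933], TCP at [0.247, -0.519, 0.216] pointing down, gripper open.
Joint ranges: [-165.64, 165.64], [-43.16, 119.46], [12.63, 154.43], [-67.54, 247.53], [6.08, 155.33], [-154.97, 154.97]. Speed limits (degrees/s): [147.25, 147.25, 180, 180, 180, 180].

### API

Orientations are given as a 3x3 rotation matrix whose columns are the frame's x, y, z axes.
In Python, from plant import readout, eyes, workorder, arm gives the robot as it stands.
- The arm moves only by the tool send_rows, never from a script. Its argument "commands" is a list of rows, each a list of 7 numbers: the shift along the world's x, y, z each as a share of 20 mm, from -1 to 1, then the turn, a rotation vector about the world's x, y, z each as a share of 0.12 rad, from -1 to 1, then the opening, from 0 (shut) to 1 (fully open). In form: [[tx, ty, tz, ax, ay, az, gripper], ...]. A call has 1 to 12 rows; each row shifts and turns the pose as measured when the row begins; what a row does not reach is not made up. A row lasts 1/8 s, in which the tool goes at most 62.5 mm and 10.7 degrees, less where a joint would pass 70% of its speed; a pose out of reach is approached as far as the arm can. A call with a number of a shift or a turn outside -1 to 1 is refused whole. A call with a gripper value outside its range is refused whole. The fingers move at their own pace and stop on an object; "squeeze" is the grip in N (left out, the last holds). Time passes only in rows, so rows that do not move let the fingers close. It gives the time, the measured TCP pose, the force and the opening at its end, in the units of the state.
- readout.sense(): the state, without advancing time (a new reading comes with each control period).
- eyes.get_image(name): name is "side" or "top" or "wrist"; returns a dict with "image" (400x640x3 uint8, red, green, blue), "camera_matrix" (3x3 intrinsics, pixels), "world_to_cam" (4x4, takes a point from world to camera coordinates); the wrist camera has in their place "hand_eye" (4x4, takes a point from camera to tool coordinates, whose origin is the TCP and whose axes are the flange's). Camera axes: x right, y down, z forward; pixel columns grow to the right and rows downward; lengths in m; the calibration is good to about 2 mm. A picture is of the moment at which its call begins: read the wrist's pose just before it. There is no depth.
- workorder.job_done(): hands the job in, once; it reports no verdict.
Trained networks look in a picture, given as the dict that the camera call returned (one of the last four; its "shot" number tells which), for a name from the list of things; names that differ only in an ending like _2 or _b are one class to them, and where a whole thing is asked for, a point or a joint stands for the part that bears it (a point fixed in the world has none). Each returns a list of dicts, best first, with "p" (0 to 1); they miss things now and then, are a little off and sometimes report something else, mostly with a low value. They report only what shows in the picture. A call takes as long as a camera call. They do not tell look-alikes from the thing itself.
- eyes.boxes_of(thing, picture): "extent" ([left, top, right, bottom] in pixels, round what is visible of it).
- eyes.place_of(thing, picture): "xy" ([column, row] in pixels: a listed point, or the origin of a listed thing).
The state is a dict: "t": time; "q": joint angles; "dq": joint speeds; "joint_torque": joint torques, N m; "tcp_pos": TCP position; "tool_rot": TCP orientation; "ft_force": force on the tool from outside, world axes, zero at the start; "torque": the same for the moment, N m; "grip_width": finger opening in m.
Only numpy, scipy, OpenCV 4.12 (cv2) and the standard library are available. Lean on these libraries where they do the work, as an engineer would, in place of code of your own. Each camera call takes 0.05 s, during which the arm holds its last target. There are 200 camera calls.

## Working session

There is one attempt and no reset: what is moved stays moved. The work goes in short steps, Python scripts to look and compute and a tool call to move; the robot and the scene stay as the last step left them, time stands still between calls to the robot, and variables do not carry over. Pictures are saved under pics/ and viewed, about 12 in all and at most 16, crops included, and the job is handed in when it is done.

Besides the shell and the picture viewer there is one more tool, called after "Emit:" as name(argument=value, ...) on one line, values as JSON. send_rows: Moves the arm, as the interface text tells. Its arguments: {"type":"object","properties":{"commands":{"type":"array"},"squeeze":{"type":"number"}},"required":["commands"]}

```bash
mkdir -p pics; ls; cat > h.py <<'E'
import numpy as np, cv2
from plant import readout, eyes, workorder, arm
def shot(n,save=None):
    p=eyes.get_image(n)
    if save: cv2.imwrite('pics/'+save,p['image'][:,:,::-1])
    return p
def cam(p,s=None):
    K=np.array(p['camera_matrix'])
    if 'world_to_cam' in p: M=np.linalg.inv(np.array(p['world_to_cam']))
    else:
        T=np.eye(4);T[:3,:3]=s['tool_rot'];T[:3,3]=s['tcp_pos'];M=T@np.array(p['hand_eye'])
    return K,M
def ray(p,uv,z,s=None):
    K,M=cam(p,s)
    d=M[:3,:3]@np.linalg.solve(K,[uv[0],uv[1],1.]);o=M[:3,3]
    return (o+d*(z-o[2])/d[2])
def proj(p,X,s=None):
    K,M=cam(p,s);c=np.linalg.inv(M)@np.append(X,1);u=K@c[:3];return u[:2]/u[2]
E
cat > a.py <<'E'
from h import *
s=readout.sense();print(s['t'],s['tcp_pos'],np.round(s['tool_rot'],3).tolist(),s['grip_width'],arm.tip_reach)
a=shot('top','top0.png');b=shot('side','side0.png')
for n in 'clamp_red clamp_yellow clamp_blue dish_red dish_yellow dish_blue ring_steel ring_brass tube jar'.split():
  for nm,p in(('t',a),('s',b)):
    print(n,nm,[(round(d['p'],2),np.round(d['xy']).tolist(),np.round(ray(p,d['xy'],0),3)[:2].tolist()) for d in eyes.place_of(n,p) if d['p']>.2])
E
python3 a.py
```

```text
pics
0.0 [ 0.24668579 -0.51881169  0.21562823] [[0.903, 0.429, -0.001], [0.429, -0.903, 0.002], [0.0, -0.002, -1.0]] 0.09379304228706599 0.011
clamp_red t [(0.65, [305.0, 245.0], [0.464, 0.156])]
clamp_red s [(0.57, [363.0, 237.0], [0.467, 0.169])]
clamp_yellow t [(0.65, [438.0, 186.0], [0.644, -0.243]), (0.49, [459.0, 159.0], [0.729, -0.309])]
clamp_yellow s [(0.69, [305.0, 130.0], [0.647, -0.26])]
clamp_blue t []
clamp_blue s [(0.66, [371.0, 191.0], [0.447, 0.004])]
dish_red t [(0.6, [280.0, 193.0], [0.619, 0.234])]
dish_red s [(0.87, [296.0, 255.0], [0.623, 0.235])]
dish_yellow t [(0.69, [387.0, 186.0], [0.644, -0.089])]
dish_yellow s [(0.86, [296.0, 168.0], [0.656, -0.078])]
dish_blue t [(0.84, [464.0, 252.0], [0.448, -0.317])]
dish_blue s [(0.7, [372.0, 122.0], [0.44, -0.318])]
ring_steel t [(0.47, [324.0, 185.0], [0.646, 0.101])]
ring_steel s [(0.62, [292.0, 211.0], [0.648, 0.093])]
ring_brass t [(0.66, [253.0, 239.0], [0.479, 0.315])]
ring_brass s [(0.9, [361.0, 289.0], [0.472, 0.318])]
tube t [(0.93, [402.0, 252.0], [0.445, -0.133])]
tube s [(0.85, [376.0, 157.0], [0.431, -0.14]), (0.56, [366.0, 236.0], [0.459, 0.166]), (0.31, [293.0, 212.0], [0.647, 0.097])]
jar t [(0.96, [218.0, 202.0], [0.589, 0.421])]
jar s [(0.95, [301.0, 329.0], [0.593, 0.424])]
```

View pics/top0.png

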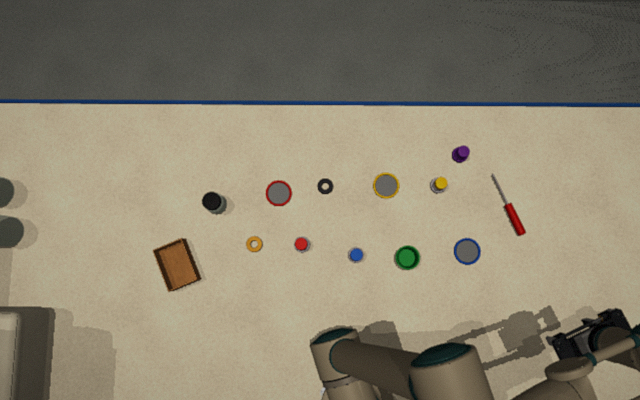

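View pics/side0.png

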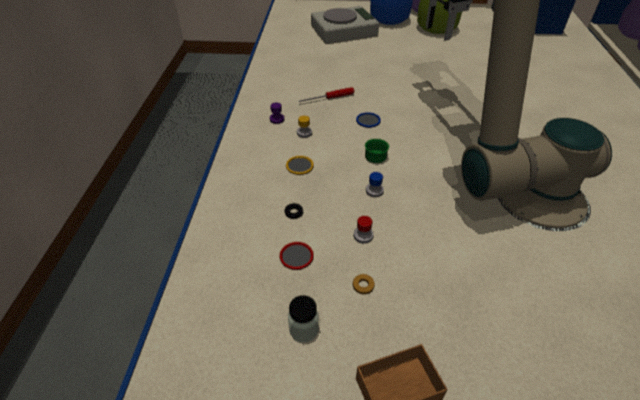

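Pictures: top view shows yellow clamp (440,185), purple look-alike (460,154), blue clamp (356,255), red (302,244), brass (254,244), steel (325,186), tube (407,258), jar (213,202), and dishes at (279,193) red, (386,186) yellow and (467,251) blue. The side view agrees. I'll start with the yellow clamp.

Emit:
send_rows(commands=[[1,0.65,0,0,0,0,1],[1,0.65,0,0,0,0,1],[1,0.65,0,0,0,0,1],[1,0.65,0,0,0,0,1],[1,0.65,0,0,0,0,1],[1,0.65,0,0,0,0,1],[1,0.65,0,0,0,0,1],[1,0.65,0,0,0,0,1],[1,0.65,0,0,0,0,1],[1,0.65,0,0,0,0,1],[1,0.65,0,0,0,0,1],[1,0.65,0,0,0,0,1]], squeeze=20)

```text
t: 2.6
tcp_pos: [0.4928, -0.3595, 0.2165]
tool_rot: [[0.905, 0.426, -0.0], [0.426, -0.905, -0.001], [-0.001, 0.001, -1.0]]
ft_force: [0.1, -0.4, -0.1]
grip_width: 0.0942
```

Emit:
send_rows(commands=[[1,0.7,0,0,0,0,1],[1,0.7,0,0,0,0,1],[1,0.7,0,0,0,0,1],[1,0.7,0,0,0,0,1],[1,0.7,0,0,0,0,1],[1,0.7,0,0,0,0,1],[0.5,0.7,0,0,0,0,1],[0,0,0,0,0,0,1]])

```text
t: 3.6
tcp_pos: [0.63, -0.2556, 0.2158]
tool_rot: [[0.904, 0.428, -0.001], [0.428, -0.904, -0.001], [-0.001, 0.001, -1.0]]
ft_force: [0.2, 0.8, 0.4]
grip_width: 0.0939
```

```bash
cat > w.py <<'E'
import sys
from h import *
# usage: w.py name file|- thing:z ...   wrist look; world xy of each find at height z, and delta from the TCP in rows' units
f=sys.argv[1]
s=readout.sense(); p=shot('wrist',None if f=='-' else f)
print(round(s['t'],2),np.round(s['tcp_pos'],4),'w',round(s['grip_width'],4))
for a in sys.argv[2:]:
    n,z=a.split(':');z=float(z)
    for d in eyes.place_of(n,p):
        if d['p']>.2: print(n,'place',round(d['p'],2),np.round(d['xy'],1),np.round(ray(p,d['xy'],0.003 if 'dish' in n else 0.0,s),4)[:2])
    for d in eyes.boxes_of(n,p):
        if d['p']>.2:
            l,t,r,b=d['extent'];print(n,'box',round(d['p'],2),np.round(d['extent'],1),np.round(ray(p,[(l+r)/2,(t+b)/2],z,s),4)[:2])
E
python3 w.py w1.png clamp_yellow:.03 dish_yellow:.005
```

```text
3.6 [ 0.63   -0.2556  0.2158] w 0.0939
clamp_yellow place 0.75 [395.1 112.4] [ 0.7434 -0.3089]
clamp_yellow place 0.57 [315.  154.9] [ 0.6504 -0.2393]
clamp_yellow box 0.93 [376.   90.5 426.2 132. ] [ 0.7444 -0.3077]
clamp_yellow box 0.63 [297.3 137.6 335.6 179. ] [ 0.6515 -0.2412]
clamp_yellow box 0.47 [286.5 275.7 338.4 309.4] [ 0.4762 -0.3172]
dish_yellow place 0.61 [204.9 105. ] [ 0.6485 -0.0873]
dish_yellow box 0.69 [168.1  72.5 234.4 137.7] [ 0.6468 -0.0839]
```

View pics/w1.png

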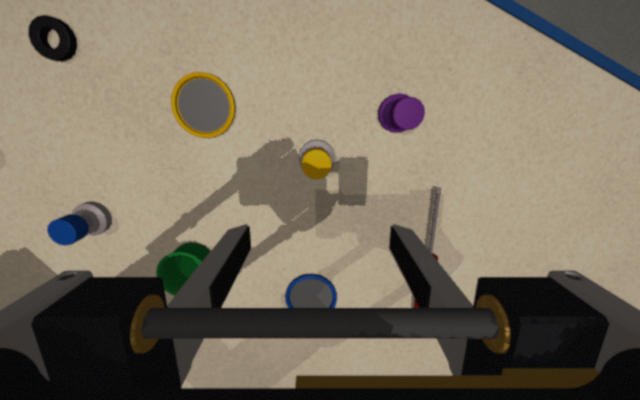

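View: yellow knob at (316,163), purple look-alike at (402,113), yellow dish centre (204,105). Descending on the yellow clamp.

Emit:
send_rows(commands=[[1,0.78,0,0,0,0,1],[0,0,-1,0,0,0,1],[0,0,-1,0,0,0,1],[0,0,-1,0,0,0,1],[0,0,-1,0,0,0,1],[0,0,-1,0,0,0,1],[0,0,0,0,0,0,1]])

```text
t: 4.72
tcp_pos: [0.6563, -0.2378, 0.1145]
tool_rot: [[0.906, 0.423, 0.007], [0.423, -0.906, -0.0], [0.006, 0.003, -1.0]]
ft_force: [0.1, -0.4, 0.2]
grip_width: 0.0943
```

```bash
python3 w.py - clamp_yellow:.03 dish_yellow:.005
```

```text
4.72 [ 0.6563 -0.2378  0.1145] w 0.0943
clamp_yellow place 0.89 [423.3 146.3] [ 0.7438 -0.3087]
clamp_yellow place 0.67 [170.3 137.1] [ 0.6484 -0.0833]
clamp_yellow place 0.58 [318.4 201.7] [ 0.6495 -0.2399]
clamp_yellow box 0.95 [293.7 180.9 344.9 244.9] [ 0.6484 -0.2413]
clamp_yellow box 0.69 [400.9 121.7 471.8 177. ] [ 0.7447 -0.3092]
dish_yellow place 0.89 [169.8 140.7] [ 0.6457 -0.0852]
dish_yellow box 0.82 [125.4 100.2 213.2 180.3] [ 0.6465 -0.0855]
```

Emit:
send_rows(commands=[[-0.3,-0.1,-1,0,0,0,1],[0,0,-1,0,0,0,1],[0,0,-1,0,0,0,1],[0,0,-0.9,0,0,0,1],[0,0,0,0,0,0,0],[0,0,0,0,0,0,0],[0,0,0,0,0,0,0],[0,0,0,0,0,0,0],[0,0,0,0,0,0,0]])

```text
t: 6.1
tcp_pos: [0.6563, -0.2437, 0.0461]
tool_rot: [[0.906, 0.422, 0.026], [0.422, -0.906, -0.01], [0.02, 0.02, -1.0]]
ft_force: [-0.5, -0.4, 0.6]
grip_width: 0.0476
```

Emit:
send_rows(commands=[[-0.3,0.15,-0.45,0.08,0.22,0,0.6],[0,0,0,0,0,0,0.6]])

```text
t: 6.35
tcp_pos: [0.6498, -0.2404, 0.0367]
tool_rot: [[0.906, 0.422, -0.002], [0.422, -0.906, 0.0], [-0.002, -0.001, -1.0]]
ft_force: [-0.2, -0.5, 0.1]
grip_width: 0.0559
```

Emit:
send_rows(commands=[[0,0,0,0,0,0,0],[0,0,0,0,0,0,0],[0,0,0,0,0,0,0],[0,0,0,0,0,0,0],[0,0,1,0,0,0,0],[0,0,1,0,0,0,0],[0,1,0,0,0,0,0],[0,1,0,0,0,0,0],[0,1,0,0,0,0,0],[0,1,0,0,0,0,0],[0,1,0,0,0,0,0],[0,1,0,0,0,0,0]])

```text
t: 7.85
tcp_pos: [0.6464, -0.1098, 0.0727]
tool_rot: [[0.906, 0.422, -0.01], [0.422, -0.906, 0.006], [-0.007, -0.009, -1.0]]
ft_force: [0.2, 1.3, 0.3]
grip_width: 0.0353
```

Emit:
send_rows(commands=[[0,1,0,-0.05,-0.08,0,0],[0,0.2,0,0,0,0,0],[0,0,-0.7,0,0,0,0],[0,0,-0.7,0,0,0,0],[0,0,0,0,0,0,0]])

```text
t: 8.48
tcp_pos: [0.646, -0.0833, 0.0422]
tool_rot: [[0.906, 0.424, -0.001], [0.424, -0.906, -0.002], [-0.001, 0.001, -1.0]]
ft_force: [-0.0, 0.1, -1.5]
grip_width: 0.0353
```

Emit:
send_rows(commands=[[0,-0.1,-0.1,0,0,0,0],[0,0,0,0,0,0,0.7],[0,0,0,0,0,0,0.7],[0,0,0,0,0,0,1],[0,0,0,0,0,0,1],[0,0,1,0,0,0,1],[0,0,1,0,0,0,1],[0,0,1,0,0,0,1],[0,0.6,1,0,0,0,1],[0,1,0.5,0,0,0,1],[0,1,0,0,0,0,1],[0,1,0,0,0,0,1]])

```text
t: 9.98
tcp_pos: [0.6463, -0.0119, 0.1334]
tool_rot: [[0.907, 0.421, 0.001], [0.421, -0.907, -0.002], [0.0, 0.002, -1.0]]
ft_force: [0.5, -0.1, -0.0]
grip_width: 0.0939
```

```bash
python3 w.py w2.png clamp_yellow:.03 ring_steel:.006 dish_red:.005
```

```text
9.97 [ 0.6463 -0.0119  0.1334] w 0.0939
clamp_yellow place 0.9 [596.4 221.1] [ 0.7433 -0.3086]
clamp_yellow place 0.67 [381.8 217.6] [ 0.6462 -0.0884]
clamp_yellow place 0.56 [235.8 329. ] [0.4379 0.0073]
clamp_yellow box 0.75 [356.4 199.2 408.9 260.1] [ 0.6423 -0.0843]
clamp_yellow box 0.56 [574.2 202.  640.  260.2] [ 0.7369 -0.2927]
ring_steel place 0.78 [222.4 150.4] [0.6422 0.0974]
ring_steel place 0.5 [380.2 216. ] [ 0.6471 -0.0859]
dish_red place 0.93 [ 82.5 108.8] [0.6237 0.2356]
dish_red box 0.75 [ 34.2  65.2 116.9 150.5] [0.6224 0.2405]
```

View pics/w2.png

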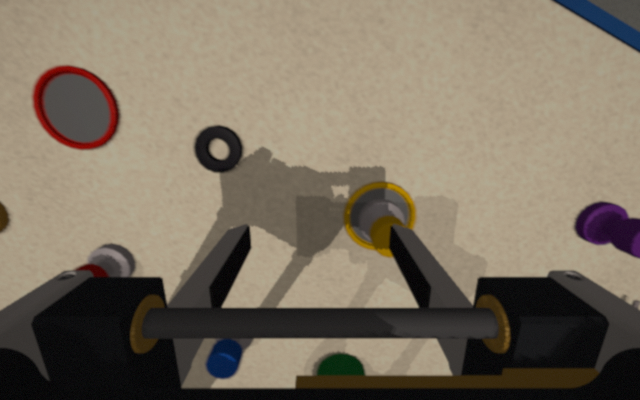

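Yellow clamp stands in its dish (380,215), steel ring at (218,148).

Emit:
send_rows(commands=[[0,1,-0.4,0,0,0,1],[0,1,-0.4,0,0,0,1],[0,1,-0.4,0,0,0,1],[0,1,-0.4,0,0,0,1],[-0.2,1,-0.4,0,0,0,1],[0,0,0,0,0,0,1]])

```text
t: 11.08
tcp_pos: [0.6412, 0.0933, 0.0893]
tool_rot: [[0.908, 0.42, -0.001], [0.42, -0.908, -0.002], [-0.002, 0.001, -1.0]]
ft_force: [-0.4, -0.7, 0.6]
grip_width: 0.0937
```

```bash
python3 w.py w3.png ring_steel:.006 dish_red:.005
```

```text
11.07 [0.6412 0.0933 0.0893] w 0.0937
ring_steel place 0.61 [312.5 198.9] [0.6409 0.1005]
ring_steel box 0.78 [285.4 177.3 340.3 226.5] [0.6401 0.0997]
dish_red place 0.97 [162.2 155.6] [0.6226 0.2375]
dish_red place 0.29 [481.7 269.1] [ 0.6457 -0.0817]
dish_red box 0.63 [112.3 108.3 204.  202.5] [0.622  0.2399]
```

View pics/w3.png

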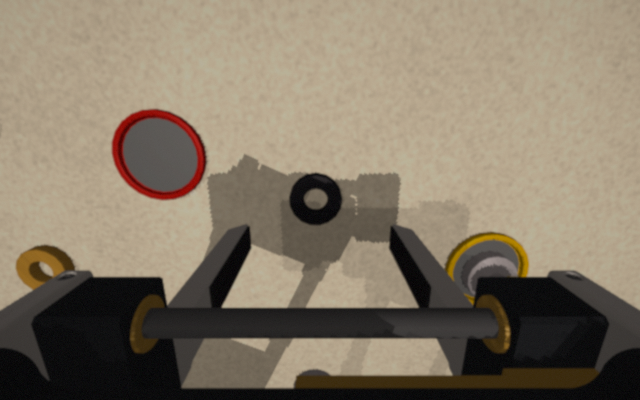

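Ring centre at (315,199), clear of the fingers.

Emit:
send_rows(commands=[[0,0.25,-0.8,0,0,0,0.8],[0,0,-0.8,0,0,0,0.8],[0,0,-0.8,0,0,0,0.8],[0,0,-0.8,0,0,0,0.8],[0,0,-0.2,0,0,0,0.8],[0,0,0,0,0,0,0.8]])

```text
t: 12.08
tcp_pos: [0.6421, 0.094, 0.0168]
tool_rot: [[0.91, 0.415, -0.0], [0.415, -0.91, -0.003], [-0.001, 0.002, -1.0]]
ft_force: [0.3, 0.1, -0.3]
grip_width: 0.0752
```

Emit:
send_rows(commands=[[-0.05,0.22,0,0,0,0,0.8],[0,0,0,0,0,0,0],[0,0,0,0,0,0,0],[0,0,0,0,0,0,0],[0,0,0,0,0,0,0],[0,0,1,0,0,0,0],[0,0,1,0,0,0,0],[0,0,1,0,0,0,0],[0,0,1,0,0,0,0],[-0.7,-0.8,0,0,0,0,0],[-0.7,-0.8,0,0,0,0,0],[-0.7,-0.8,0,0,0,0,0]])

```text
t: 13.58
tcp_pos: [0.5982, 0.0498, 0.0995]
tool_rot: [[0.909, 0.416, 0.001], [0.416, -0.909, -0.002], [-0.0, 0.003, -1.0]]
ft_force: [-0.1, -0.2, -1.1]
grip_width: 0.0468
```

Emit:
send_rows(commands=[[-0.85,-0.9,0.2,0,0,0,0],[-0.85,-0.9,0.2,0,0,0,0],[-0.85,-0.9,0.2,0,0,0,0],[-0.85,-0.9,0.2,0,0,0,0],[-0.85,-0.9,0.2,0,0,0,0],[-0.85,-0.9,0,0,0,0,0],[-0.85,-0.9,0,0,0,0,0],[-0.85,-0.9,0,0,0,0,0],[-0.85,-0.9,0,0,0,0,0],[-0.85,-0.9,0,0,0,0,0],[-0.5,-0.5,0,0,0,0,0],[0,0,0,0,0,0,0]])

```text
t: 15.08
tcp_pos: [0.4011, -0.1523, 0.1195]
tool_rot: [[0.912, 0.41, -0.001], [0.41, -0.912, -0.003], [-0.002, 0.002, -1.0]]
ft_force: [-0.8, -0.6, -0.0]
grip_width: 0.0467
```

```bash
python3 w.py w4.png tube:.02 clamp_blue:.03 dish_blue:.005
```

```text
15.07 [ 0.4011 -0.1523  0.1195] w 0.0467
tube place 0.78 [325.1 161.6] [ 0.4331 -0.1442]
tube box 0.92 [286.4 130.8 363.7 206. ] [ 0.4301 -0.145 ]
clamp_blue place 0.77 [179.5  92. ] [0.4371 0.0076]
clamp_blue box 0.7 [126.3  64.2 207.9 118.1] [0.4375 0.004 ]
dish_blue place 0.77 [487. 215.] [ 0.4516 -0.3223]
dish_blue box 0.78 [446.3 181.3 532.  254.1] [ 0.4501 -0.3246]
```

View pics/w4.png

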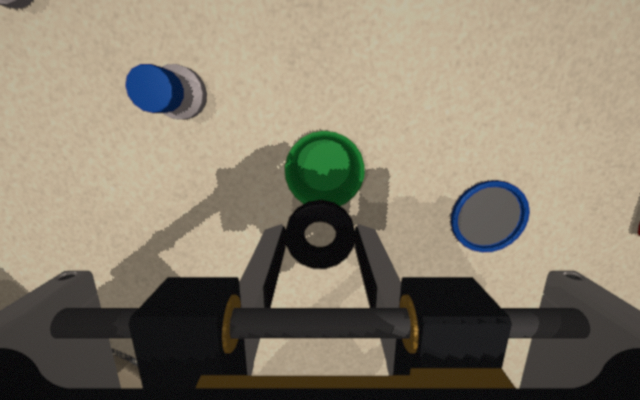

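Tube mouth at (325,168), held ring at (320,233). Fit both with a cylinder model for the precise offset.

```bash
cat > fit.py <<'E'
from h import *
from scipy.optimize import minimize
def mask_model(p,s,c,r,z0,z1,rin=0):
    a=np.linspace(0,2*np.pi,48,endpoint=False);K,M=cam(p,s);W=np.linalg.inv(M)
    def pr(rr,z):
        X=np.c_[c[0]+rr*np.cos(a),c[1]+rr*np.sin(a),z+0*a,np.ones(48)]@W.T;u=X[:,:3]@K.T;return u[:,:2]/u[:,2:]
    m=np.zeros((400,640),np.uint8)
    h=cv2.convexHull(np.r_[pr(r,z0),pr(r,z1)].astype(np.float32))
    cv2.fillConvexPoly(m,np.round(h*16).astype(np.int32),255,cv2.LINE_AA,4)
    if rin: cv2.fillConvexPoly(m,np.round(pr(rin,z1)*16).astype(np.int32),0,cv2.LINE_AA,4)
    return m/255.
def fit(p,s,mask,c,r,z0,z1,rin=0,ignore=None):
    w=np.ones((400,640)) if ignore is None else ~ignore
    f=lambda x:(np.abs(mask_model(p,s,x,r,z0,z1,rin)-mask)*w).sum()
    q=minimize(f,c,method='Nelder-Mead',options=dict(initial_simplex=np.array(c)+np.array([[-.006,-.005],[.008,0],[0,.008]]),xatol=1e-4,fatol=.5))
    return q.x,q.fun,mask.sum()
def wins(p,lo,hi,c=None,rad=60):
    m=(cv2.inRange(cv2.cvtColor(p['image'],cv2.COLOR_RGB2HSV),lo,hi)>0)
    if c is not None:
        y,x=np.mgrid[:400,:640];m&=np.hypot(x-c[0],y-c[1])<rad
    return m
E
cat > t.py <<'E'
from fit import *
s=readout.sense();p=shot('wrist')
g=wins(p,(45,90,15),(85,255,255),(325,168));d=wins(p,(0,0,0),(179,255,50),(320,235),38)&~g
ig=cv2.dilate(d.astype(np.uint8),np.ones((5,5)))>0
t=fit(p,s,g,[.432,-.144],.036,0,.04,ignore=ig);print('tube',t)
z=s['tcp_pos'][2]-.0168
r=fit(p,s,d,s['tcp_pos'][:2],.024,z,z+.012,.011);print('ring',r,s['tcp_pos'],r[0]-s['tcp_pos'][:2])
print('need',t[0]-r[0])
E
python3 t.py
```

```text
tube (array([ 0.42734371, -0.14489025]), np.float64(380.078431372549), np.int64(4629))
ring (array([ 0.40461018, -0.15038645]), np.float64(908.3411764705883), np.int64(3178)) [ 0.40228984 -0.15146835  0.11939487] [0.00232034 0.00108191]
need [0.02273353 0.0054962 ]
```

```bash
cat >> t.py <<'E'
o=p['image'][:,:,::-1].copy()
for x,rr,a,b in((t[0],.036,0,.04),(t[0],.031,.0399,.04),(r[0],.024,z,z+.012)):
    c,_=cv2.findContours((mask_model(p,s,x,rr,a,b)>.5).astype(np.uint8),0,1);cv2.drawContours(o,c,-1,(0,0,255),1)
o2=cv2.merge([(g*255).astype(np.uint8),(d*255).astype(np.uint8),0*g.astype(np.uint8)])
cv2.imwrite('pics/o1.png',cv2.resize(np.hstack([o[110:290,240:410],o2[110:290,240:410]]),None,fx=2.3,fy=2.3,interpolation=0))
E
python3 t.py
```

```text
tube (array([ 0.42760864, -0.14505529]), np.float64(376.29803921568623), np.int64(4634))
ring (array([ 0.40454046, -0.15044576]), np.float64(908.564705882353), np.int64(3178)) [ 0.40223906 -0.15152189  0.11942313] [0.0023014  0.00107613]
need [0.02306819 0.00539048]
```

View pics/o1.png

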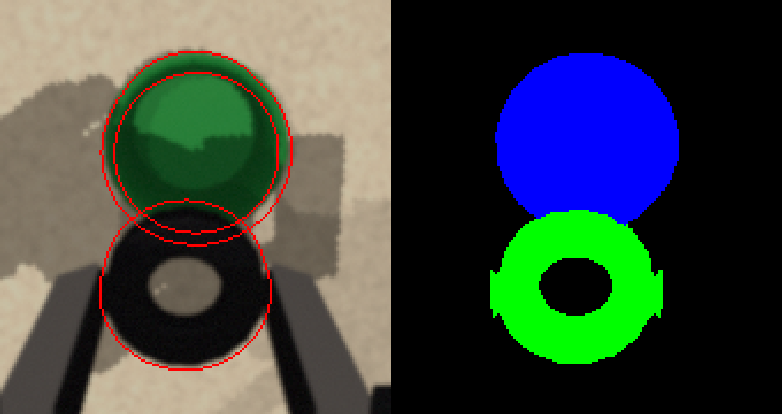

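Emit:
send_rows(commands=[[0.65,0.15,0,0,0,0,0],[0.6,0.15,-0.4,0,0,0,0],[0,0,-0.7,0,0,0,0],[0,0,-0.7,0,0,0,0],[0,0,-0.7,0,0,0,0],[0,0,-0.3,0,0,0,0],[0,0,0,0,0,0,0]])

```text
t: 16.4
tcp_pos: [0.4338, -0.1439, 0.0596]
tool_rot: [[0.91, 0.415, 0.0], [0.415, -0.91, -0.003], [-0.001, 0.003, -1.0]]
ft_force: [-0.3, -0.5, -0.7]
grip_width: 0.0469
```

Emit:
send_rows(commands=[[-0.3,-0.1,0,0,0,0,0],[0,0,-0.25,0,0,0,0],[0,0,0,0,0,0,0]])

```text
t: 16.77
tcp_pos: [0.4282, -0.1463, 0.0551]
tool_rot: [[0.91, 0.415, 0.002], [0.415, -0.91, -0.004], [0.0, 0.004, -1.0]]
ft_force: [-0.4, -0.2, -0.3]
grip_width: 0.047
```

```bash
python3 w.py w5.png; python3 -c "
import cv2;i=cv2.imread('pics/w5.png');cv2.imwrite('pics/w5c.png',cv2.resize(i[150:310,210:430],None,fx=3,fy=3))"
```

```text
16.77 [ 0.4282 -0.1463  0.0551] w 0.047
```

View pics/w5c.png

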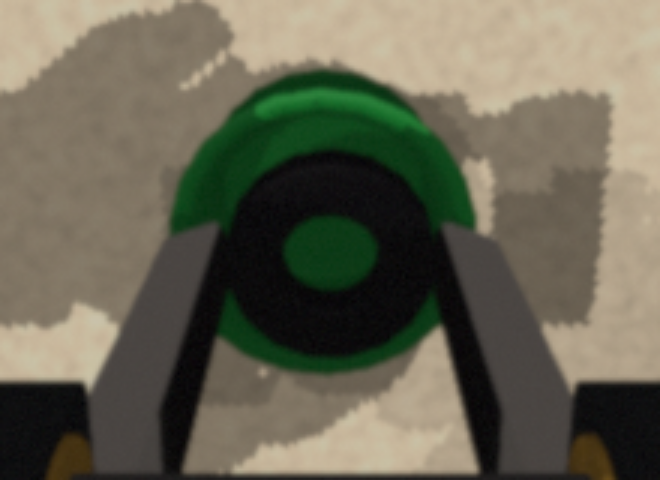

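```bash
cat > c.py <<'E'
from fit import *
import sys
s=readout.sense();p=shot('wrist')
K,M=cam(p,s);R=np.array(s['tool_rot'])
print('cam in tool',np.round(R.T@(M[:3,3]-s['tcp_pos']),3))
z=s['tcp_pos'][2]-.0168
print('crop px per target:')
for c in ([.4295,-.1447],[.4345,-.1425],[.4273,-.145]):
    a=np.linspace(0,2*np.pi,60);P=np.array([proj(p,[c[0]+.036*np.cos(t),c[1]+.036*np.sin(t),.04],s) for t in a]);P=(P-[210,150])*3
    print(c,'rim l,r,t,b',P[:,0].min().round(),P[:,0].max().round(),P[:,1].min().round(),P[:,1].max().round())
for c in (s['tcp_pos'][:2],s['tcp_pos'][:2]+[.0023,.0011]):
    a=np.linspace(0,2*np.pi,60);P=np.array([proj(p,[c[0]+.024*np.cos(t),c[1]+.024*np.sin(t),z+.012],s) for t in a]);P=(P-[210,150])*3
    print('ring l,r,t,b',P[:,0].min().round(),P[:,0].max().round(),P[:,1].min().round(),P[:,1].max().round())
E
python3 c.py
```

```text
cam in tool [ 0.081 -0.    -0.167]
crop px per target:
[0.4295, -0.1447] rim l,r,t,b 167.0 482.0 93.0 385.0
[0.4345, -0.1425] rim l,r,t,b 166.0 484.0 68.0 364.0
[0.4273, -0.145] rim l,r,t,b 164.0 479.0 102.0 392.0
ring l,r,t,b 219.0 440.0 168.0 370.0
ring l,r,t,b 219.0 440.0 156.0 360.0
```

Ring concentric with the mouth to ~2 mm; releasing.

Emit:
send_rows(commands=[[0,0.08,0,0,0,0,0],[0,0,0,0,0,0,0.7],[0,0,0,0,0,0,0.7],[0,0,0,0,0,0,0.7],[0,0,1,0,0,0,1],[0,0,1,0,0,0,1],[0,1,0,0,0,0,1],[0,1,0,0,0,0,1],[0,1,0,0,0,0,1],[0,1,0,0,0,0,1],[0,1,0,0,0,0,1],[0,0.5,0,0,0,0,1]])

```text
t: 18.38
tcp_pos: [0.4298, -0.0329, 0.0978]
tool_rot: [[0.911, 0.413, 0.006], [0.413, -0.911, -0.006], [0.003, 0.008, -1.0]]
ft_force: [-0.1, 0.4, -0.1]
grip_width: 0.0941
```

```bash
python3 w.py w6.png clamp_blue:.03 tube:.02 ring_steel:.01 clamp_red:.03
```

```text
18.38 [ 0.4298 -0.0329  0.0978] w 0.0941
clamp_blue place 0.81 [288.6 175.2] [0.4398 0.0029]
clamp_blue place 0.21 [576.5 292.2] [ 0.4484 -0.3269]
clamp_blue box 0.65 [254.4 152.3 309.9 214.9] [0.438 0.005]
tube place 0.78 [417.6 240.1] [ 0.4316 -0.141 ]
tube place 0.38 [120.1  71.9] [0.4637 0.1677]
tube box 0.62 [396.7 213.5 473.3 285.9] [ 0.4351 -0.1501]
ring_steel place 0.96 [421.6 246.6] [ 0.427  -0.1483]
ring_steel box 0.77 [415.9 232.2 449.4 263.1] [ 0.4333 -0.1531]
clamp_red place 0.61 [120.7  71.3] [0.4643 0.1674]
clamp_red place 0.32 [421.4 245.9] [ 0.4276 -0.1477]
clamp_red box 0.61 [ 42.3  33.6 153.5 100. ] [0.4647 0.1648]
```

View pics/w6.png

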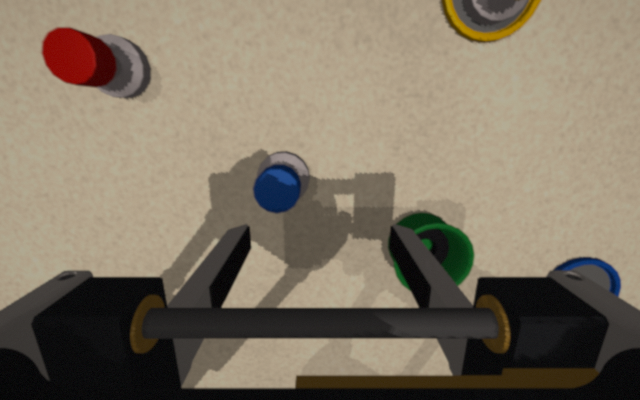

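Steel ring is in the tube (433,247); blue knob at (278,189), red clamp at (110,65).

Emit:
send_rows(commands=[[0.4,1,0,0,0,0,1],[0,0.7,0,0,0,0,1],[0,0,-0.8,0,0,0,0.7],[0,0,-0.8,0,0,0,0.7],[0,0,-0.8,0,0,0,0.7],[0,0,-0.4,0,0,0,0.7],[0,0,0,0,0,0,0.7]])

```text
t: 19.7
tcp_pos: [0.4374, 0.0003, 0.0406]
tool_rot: [[0.912, 0.411, 0.006], [0.411, -0.912, -0.007], [0.003, 0.009, -1.0]]
ft_force: [-0.0, -0.7, 0.7]
grip_width: 0.0656
```

Emit:
send_rows(commands=[[0.1,0.15,-0.2,0.06,0.05,0,0.7],[0,0,0,0,0,0,0],[0,0,0,0,0,0,0],[0,0,0,0,0,0,0],[0,0,0,0,0,0,0],[0,0,1,0,0,0,0],[0,0,1,0,0,0,0],[0,0,1,0,0,0,0],[0.2,-0.5,1,0,0,0,0],[0.2,-1,0,0,0,0,0],[0.2,-1,0,0,0,0,0],[0,-1,0,0,0,0,0]])

```text
t: 21.2
tcp_pos: [0.451, -0.0676, 0.1196]
tool_rot: [[0.91, 0.414, 0.0], [0.414, -0.91, -0.0], [0.0, 0.0, -1.0]]
ft_force: [-0.6, 0.8, -1.7]
grip_width: 0.0356
```

Emit:
send_rows(commands=[[0,-1,0,0,0,0,0],[0,-1,0,0,0,0,0],[0,-1,0,0,0,0,0],[0,-1,0,0,0,0,0],[0,-1,0,0,0,0,0],[0,-1,0,0,0,0,0],[0,-1,0,0,0,0,0],[0,-1,0,0,0,0,0],[-0.5,-1,0,0,0,0,0],[-0.5,-1,0,0,0,0,0],[-0.5,-1,0,0,0,0,0],[0,0,0,0,0,0,0]])

```text
t: 22.7
tcp_pos: [0.4185, -0.3, 0.1182]
tool_rot: [[0.911, 0.412, -0.001], [0.412, -0.911, -0.001], [-0.002, 0.0, -1.0]]
ft_force: [0.7, -0.7, -1.6]
grip_width: 0.0349
```

```bash
python3 w.py w7.png dish_blue:.005 clamp_blue:.1
```

```text
22.7 [ 0.4185 -0.3     0.1182] w 0.0349
dish_blue place 0.58 [354.1 178.4] [ 0.4476 -0.3247]
dish_blue box 0.88 [316.3 136.7 399.1 214.8] [ 0.4519 -0.3263]
clamp_blue place 0.57 [319.3 223.2] [ 0.3882 -0.3132]
```

View pics/w7.png

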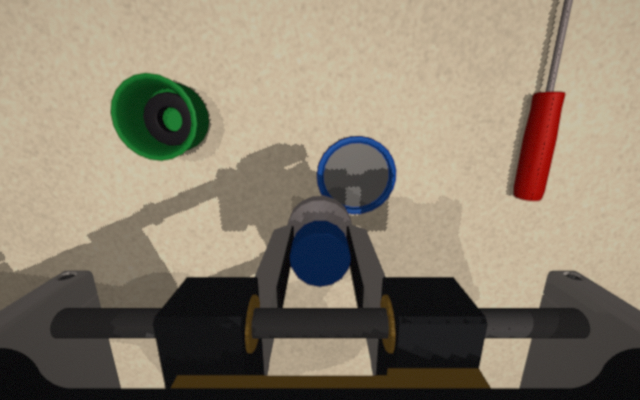

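Dish centre at (357,175), clamp held straight at (320,250).

Emit:
send_rows(commands=[[0.8,-0.6,0,0,0,0,0],[0.7,-0.6,-0.3,0,0,0,0],[0,0,-0.8,0,0,0,0],[0,0,-0.8,0,0,0,0],[0,0,-0.8,0,0,0,0],[0,0,-0.5,0,0,0,0],[0,0,0,0,0,0,0]])

```text
t: 23.82
tcp_pos: [0.4479, -0.3164, 0.0477]
tool_rot: [[0.908, 0.419, -0.008], [0.419, -0.908, 0.006], [-0.005, -0.009, -1.0]]
ft_force: [0.3, -0.8, -1.0]
grip_width: 0.0353
```

Emit:
send_rows(commands=[[0.1,-0.4,0,-0.05,-0.07,0,0],[0,0,-0.3,0,0,0,0],[0,0,0,0,0,0,0]])

```text
t: 24.2
tcp_pos: [0.4505, -0.3256, 0.0423]
tool_rot: [[0.908, 0.419, 0.002], [0.419, -0.908, -0.001], [0.002, 0.002, -1.0]]
ft_force: [0.2, 0.3, -0.5]
grip_width: 0.0352
```

Emit:
send_rows(commands=[[0,0,-0.1,0,0,0,0],[0,0,0,0,0,0,0.7],[0,0,0,0,0,0,0.7],[0,0,0,0,0,0,1],[0,0,1,0,0,0,1],[0,0,1,0,0,0,1],[0,0,1,0,0,0,1],[0,1,0.5,0,0,0,1],[0,1,0.5,0,0,0,1],[0,1,0,0,0,0,1],[0,1,0,0,0,0,1],[0,1,0,0,0,0,1]])

```text
t: 25.7
tcp_pos: [0.4493, -0.2177, 0.122]
tool_rot: [[0.908, 0.419, 0.001], [0.419, -0.908, 0.001], [0.001, -0.0, -1.0]]
ft_force: [0.1, -0.3, -0.4]
grip_width: 0.0939
```

```bash
python3 w.py w8.png dish_blue:.005 clamp_blue:.03
```

```text
25.7 [ 0.4493 -0.2177  0.122 ] w 0.0939
dish_blue box 0.69 [373.2 199.7 452.6 264.9] [ 0.4523 -0.3259]
clamp_blue place 0.64 [410.6 234.1] [ 0.4481 -0.3271]
clamp_blue box 0.91 [395.8 213.7 449.8 270. ] [ 0.4537 -0.3273]
```

Emit:
send_rows(commands=[[0,1,0,0,0,0,1],[0,1,0,0,0,0,1],[0,1,0,0,0,0,1],[0,1,0,0,0,0,1],[0,1,0,0,0,0,1],[0,1,0,0,0,0,1],[0,1,0,0,0,0,1],[0,1,0,0,0,0,1],[0,1,0,0,0,0,1],[0,1,0,0,0,0,1],[0,1,0,0,0,0,1],[0,1,0,0,0,0,1]])

```text
t: 27.45
tcp_pos: [0.4458, 0.0366, 0.1219]
tool_rot: [[0.909, 0.417, 0.001], [0.417, -0.909, 0.003], [0.002, -0.002, -1.0]]
ft_force: [-0.3, 0.2, 0.4]
grip_width: 0.0942
```

Blue is within ~3 mm of its dish centre. Approaching red.

Emit:
send_rows(commands=[[0.2,1,0,0,0,0,1],[0.2,1,0,0,0,0,1],[0.2,1,0,0,0,0,1],[0,1,-0.3,0,0,0,1],[0,1,-0.3,0,0,0,1],[0,0,0,0,0,0,1]])

```text
t: 28.2
tcp_pos: [0.4535, 0.1458, 0.1098]
tool_rot: [[0.907, 0.42, -0.0], [0.42, -0.907, 0.004], [0.001, -0.004, -1.0]]
ft_force: [-0.4, -0.3, 0.3]
grip_width: 0.0941
```

```bash
python3 w.py - clamp_red:.03 ring_brass:.006 dish_red:.005
```

```text
28.2 [0.4535 0.1458 0.1098] w 0.0941
clamp_red box 0.91 [277.5 154.3 334.9 209.9] [0.4677 0.166 ]
ring_brass place 0.79 [167.5 113.3] [0.4663 0.3077]
ring_brass box 0.94 [134.4  81.5 189.  141.1] [0.4671 0.3102]
dish_red box 0.7 [262.5   0.  343.9  29.3] [0.5915 0.2254]
```

Emit:
send_rows(commands=[[0.6,1,0,0,0,0,1],[0,0.1,0,0,0,0,1],[0,0,-0.8,0,0,0,0.7],[0,0,-0.8,0,0,0,0.7],[0,0,-0.8,0,0,0,0.7],[0,0,-0.8,0,0,0,0.7],[0,0,-0.2,0,0,0,0.7],[0,0,0,0,0,0,0.7]])

```text
t: 29.55
tcp_pos: [0.47, 0.1688, 0.0412]
tool_rot: [[0.908, 0.418, 0.004], [0.418, -0.908, 0.004], [0.005, -0.002, -1.0]]
ft_force: [-0.4, 0.0, -1.2]
grip_width: 0.0656
```

Emit:
send_rows(commands=[[-0.2,-0.1,-0.2,-0.03,0.03,0,0.7],[0,0,0,0,0,0,0],[0,0,0,0,0,0,0],[0,0,0,0,0,0,0],[0,0,0,0,0,0,0],[0,0,1,0,0,0,0],[0,0,1,0,0,0,0],[1,0.45,0.5,0,0,0,0],[1,0.45,0,0,0,0,0],[1,0.45,0,0,0,0,0],[1,0.45,0,0,0,0,0],[1,0.45,0,0,0,0,0]])

```text
t: 31.05
tcp_pos: [0.5662, 0.2123, 0.0893]
tool_rot: [[0.909, 0.418, -0.002], [0.418, -0.909, -0.0], [-0.002, -0.0, -1.0]]
ft_force: [-0.2, 0.5, -1.3]
grip_width: 0.0351
```

```bash
python3 w.py - dish_red:.005
```

```text
31.05 [0.5662 0.2123 0.0893] w 0.0351
dish_red place 0.68 [95.9 82.5] [0.5837 0.4229]
dish_red place 0.66 [318.3 134. ] [0.6222 0.2394]
dish_red box 0.94 [273.7  88.2 358.8 182.4] [0.6207 0.2406]
```

Emit:
send_rows(commands=[[1,0.45,0,0,0,0,0],[0.9,0.45,0,0,0,0,0],[0.3,0.2,0,0,0,0,0],[0,0,-0.7,0,0,0,0],[0,0,-0.7,0,0,0,0],[0,0,-0.4,0,0,0,0],[0,0,0,0,0,0,0]])

```text
t: 32.08
tcp_pos: [0.6013, 0.2311, 0.0485]
tool_rot: [[0.909, 0.418, -0.015], [0.418, -0.909, -0.005], [-0.015, -0.002, -1.0]]
ft_force: [0.6, -0.5, -1.3]
grip_width: 0.0353
```

Emit:
send_rows(commands=[[0,0,0.3,0.04,-0.12,0,0],[1,0.4,0,0,0,0,0],[0,0,0,0,0,0,0]])

```text
t: 32.45
tcp_pos: [0.6217, 0.2391, 0.0564]
tool_rot: [[0.909, 0.418, 0.002], [0.418, -0.909, 0.001], [0.003, 0.0, -1.0]]
ft_force: [-0.6, 0.0, -2.2]
grip_width: 0.0356
```

Emit:
send_rows(commands=[[0,0,-0.35,0,0,0,0],[0,0,-0.35,0,0,0,0],[0,0,0,0,0,0,0]])

```text
t: 32.83
tcp_pos: [0.6195, 0.2384, 0.042]
tool_rot: [[0.909, 0.418, 0.001], [0.418, -0.909, 0.0], [0.001, 0.0, -1.0]]
ft_force: [0.8, -0.1, -1.1]
grip_width: 0.0353
```

Emit:
send_rows(commands=[[0.1,0,-0.1,0,0,0,0],[0,0,0,0,0,0,0.7],[0,0,0,0,0,0,0.7],[0,0,0,0,0,0,1],[0,0,1,0,0,0,1],[0,0,1,0,0,0,1],[0,0,1,0,0,0,1],[-1,0.3,0,0,0,0,1],[-1,0.4,0,0,0,0,1],[-1,0.4,0,0,0,0,1],[-1,0.4,0,0,0,0,1],[-1,0.4,0,0,0,0,1]])

```text
t: 34.33
tcp_pos: [0.5167, 0.2777, 0.1017]
tool_rot: [[0.909, 0.416, -0.001], [0.416, -0.909, 0.0], [-0.001, -0.001, -1.0]]
ft_force: [-0.6, 0.1, -0.1]
grip_width: 0.0939
```

```bash
python3 w.py w9.png dish_red:.005 clamp_red:.03 ring_brass:.006
```

```text
34.33 [0.5167 0.2777 0.1017] w 0.0939
dish_red place 0.34 [197.4  57.5] [0.5871 0.4236]
dish_red box 0.79 [363.1  64.2 451.8 160.6] [0.6217 0.2409]
clamp_red place 0.97 [404.8 117.1] [0.6178 0.2397]
clamp_red box 0.64 [381.8  87.  457.1 147. ] [0.6196 0.2371]
ring_brass place 0.98 [272.7 229.9] [0.4664 0.3069]
ring_brass box 0.74 [247.4 205.  291.6 254.9] [0.4678 0.3099]
```

View pics/w9.png

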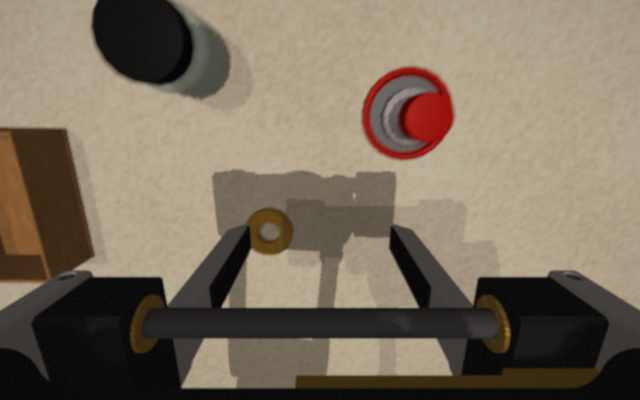

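Red clamp stands in its dish (405,112); brass ring at (269,231), jar untouched.

Emit:
send_rows(commands=[[-1,0.6,0,0,0,0,1],[-1,0.6,0,0,0,0,1],[-0.45,0.3,-0.3,0,0,0,1],[0,0,-0.8,0,0,0,1],[0,0,-0.8,0,0,0,0.8],[0,0,-0.6,0,0,0,0.8],[0,0,0,0,0,0,0.8]])

```text
t: 35.55
tcp_pos: [0.4643, 0.3103, 0.0495]
tool_rot: [[0.909, 0.417, -0.0], [0.417, -0.909, 0.001], [0.0, -0.001, -1.0]]
ft_force: [-0.4, 0.7, 0.3]
grip_width: 0.0752
```

```bash
python3 w.py - ring_brass:.006
```

```text
35.55 [0.4643 0.3103 0.0495] w 0.0752
ring_brass place 0.83 [322.6 215.2] [0.4665 0.3089]
ring_brass box 0.88 [291.3 189.7 352.1 246.9] [0.4659 0.3094]
```

Emit:
send_rows(commands=[[0.2,-0.03,-0.8,0,0,0,0.8],[0,0,-0.8,0,0,0,0.8],[0,0,0,0,0,0,0.8]])

```text
t: 36.08
tcp_pos: [0.4715, 0.3102, 0.0179]
tool_rot: [[0.909, 0.417, 0.005], [0.416, -0.909, 0.003], [0.006, -0.001, -1.0]]
ft_force: [-0.1, 0.1, -0.4]
grip_width: 0.0755
```

Emit:
send_rows(commands=[[-0.16,0,-0.05,-0.02,0.04,0,0.8],[0,0,0,0,0,0,0],[0,0,0,0,0,0,0],[0,0,0,0,0,0,0],[0,0,0,0,0,0,0],[0,0,1,0,0,0,0],[0,0,1,0,0,0,0],[0,0,1,0,0,0,0],[0,-0.5,1,0,0,0,0],[-0.1,-1,0.4,0,0,0,0],[-0.1,-1,0,0,0,0,0],[-0.1,-1,0,0,0,0,0]])

```text
t: 37.58
tcp_pos: [0.4605, 0.2367, 0.1063]
tool_rot: [[0.908, 0.418, -0.002], [0.418, -0.908, -0.001], [-0.002, -0.0, -1.0]]
ft_force: [-0.2, 0.4, -1.0]
grip_width: 0.0462
```

Emit:
send_rows(commands=[[-0.1,-1,0,0,0,0,0],[-0.1,-1,0,0,0,0,0],[-0.1,-1,0,0,0,0,0],[-0.1,-1,0,0,0,0,0],[-0.1,-1,0,0,0,0,0],[-0.1,-1,0,0,0,0,0],[-0.1,-1,0,0,0,0,0],[-0.1,-1,0,0,0,0,0],[-0.1,-1,0,0,0,0,0],[-0.1,-1,0,0,0,0,0],[-0.1,-1,0,0,0,0,0],[-0.1,-1,0,0,0,0,0]])

```text
t: 39.08
tcp_pos: [0.4214, -0.0239, 0.0969]
tool_rot: [[0.912, 0.41, -0.023], [0.41, -0.912, -0.003], [-0.022, -0.006, -1.0]]
ft_force: [-0.9, -0.0, -1.0]
grip_width: 0.0465
```

Emit:
send_rows(commands=[[0,-1,0.2,0.02,-0.19,0,0],[0,-1,0.2,0,0,0,0],[0,-1,0,0,0,0,0],[0.1,-1,0,0,0,0,0],[0.1,-1,0,0,0,0,0],[0,-0.6,0,0,0,0,0],[0,0,0,0,0,0,0]])

```text
t: 39.95
tcp_pos: [0.4155, -0.1433, 0.1004]
tool_rot: [[0.916, 0.402, -0.01], [0.402, -0.916, 0.003], [-0.008, -0.007, -1.0]]
ft_force: [-0.5, 0.8, -0.2]
grip_width: 0.0462
```

Emit:
send_rows(commands=[[0.6,-0.08,0,-0.03,-0.08,0,0],[0,0,-0.7,0,0,0,0],[0,0,-0.7,0,0,0,0],[0,0,-0.5,0,0,0,0],[0,0,0,0,0,0,0]])

```text
t: 40.58
tcp_pos: [0.4271, -0.1421, 0.0589]
tool_rot: [[0.914, 0.405, -0.002], [0.405, -0.914, 0.002], [-0.001, -0.002, -1.0]]
ft_force: [0.2, -0.2, -1.0]
grip_width: 0.0466
```

```bash
python3 w.py w10.png; python3 -c "
import cv2;i=cv2.imread('pics/w10.png');cv2.imwrite('pics/w10c.png',cv2.resize(i[150:310,210:430],None,fx=3,fy=3))"
```

```text
40.58 [ 0.4271 -0.1421  0.0589] w 0.0466
```

View pics/w10c.png

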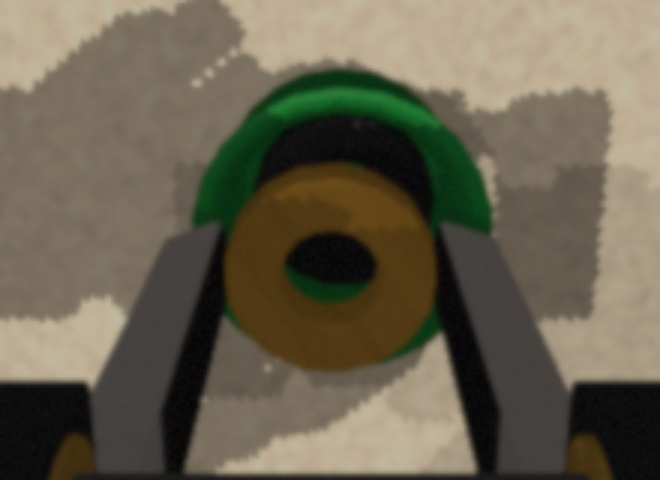

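Brass ring held at (331,265), rim centre about (342,230): needs ~4 mm forward, 2 mm right.

Emit:
send_rows(commands=[[0.2,-0.1,0,0,0,0,0],[0,0,-0.2,0,0,0,0],[0,0,0,0,0,0,0]])

```text
t: 41.0
tcp_pos: [0.4326, -0.1447, 0.0559]
tool_rot: [[0.914, 0.405, 0.001], [0.405, -0.914, 0.0], [0.001, 0.0, -1.0]]
ft_force: [-0.5, -0.1, -0.5]
grip_width: 0.0465
```

```bash
python3 w.py w11.png; python3 -c "
import cv2;i=cv2.imread('pics/w11.png');cv2.imwrite('pics/w11c.png',cv2.resize(i[150:310,210:430],None,fx=3,fy=3))"
```

```text
41.0 [ 0.4326 -0.1447  0.0559] w 0.0465
```

View pics/w11c.png

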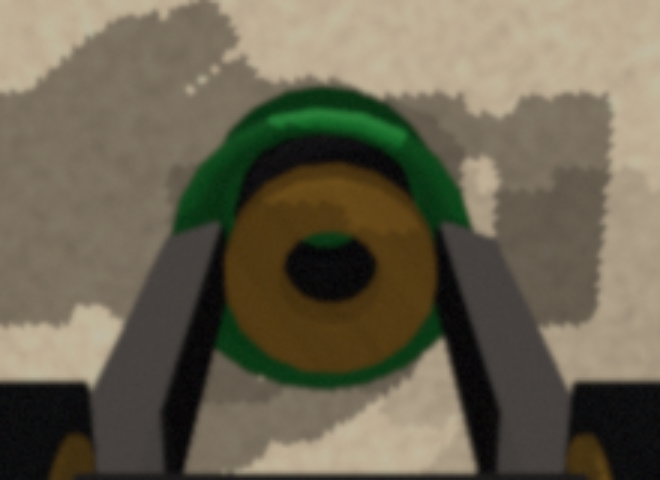

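Same relation as at the first drop (margin 15 px below); nudging 1.5 mm left and releasing.

Emit:
send_rows(commands=[[0,0.08,0,0,0,0,0],[0,0,0,0,0,0,0.7],[0,0,0,0,0,0,0.7],[0,0,0,0,0,0,0.7],[0,0,1,0,0,0,1],[0,0,1,0,0,0,1],[0,0,1,0,0,0,1],[-1,0,1,0,0,0,1],[-1,0,0.5,0,0,0,1],[0,0,0,0,0,0,1]])

```text
t: 42.3
tcp_pos: [0.3923, -0.1434, 0.1493]
tool_rot: [[0.914, 0.405, 0.002], [0.405, -0.914, -0.001], [0.002, 0.002, -1.0]]
ft_force: [0.3, 0.6, -0.2]
grip_width: 0.0939
```

```bash
python3 w.py w12.png tube:.02 ring_brass:.022 clamp_yellow:.03 dish_yellow:.005 clamp_blue:.03 dish_blue:.005
```

```text
42.3 [ 0.3923 -0.1434  0.1493] w 0.0939
tube place 0.97 [336.1 154.4] [ 0.4327 -0.1455]
tube place 0.74 [333.8 158.3] [ 0.4278 -0.145 ]
tube box 0.73 [301.7 123.5 369.6 197.7] [ 0.4288 -0.1456]
ring_brass place 0.66 [332.5 159.8] [ 0.4257 -0.1444]
ring_brass box 0.91 [314.5 136.6 358.3 182.3] [ 0.4304 -0.1455]
clamp_blue place 0.6 [485.4 204.7] [ 0.4497 -0.328 ]
clamp_blue box 0.84 [463.  185.2 534.1 240.4] [ 0.4492 -0.325 ]
dish_blue place 0.58 [482.4 203. ] [ 0.4502 -0.3217]
dish_blue box 0.55 [446.4 170.  525.  239.7] [ 0.4499 -0.325 ]
```

View pics/w12.png

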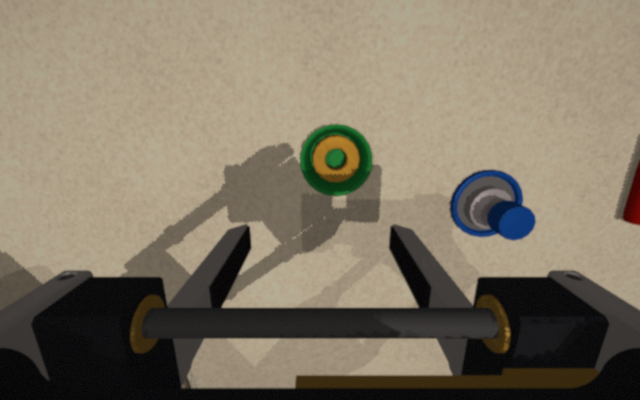

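Brass lies flat and concentric in the tube (336,158), blue clamp foot is inside its dish (487,203), and the gripper is clear. Handing in.

```bash
python3 -c "
from h import *
p=shot('side')
for n in ('jar','clamp_yellow','dish_yellow','clamp_red','dish_red'):
  d=eyes.place_of(n,p); print(n,[(round(x['p'],2),np.round(ray(p,x['xy'],.003),3)[:2]) for x in d[:2]])
print(workorder.job_done())"
```

```text
jar [(0.56, array([0.588, 0.43 ])), (0.3, array([ 0.654, -0.073]))]
clamp_yellow [(0.73, array([ 0.748, -0.308])), (0.59, array([ 0.646, -0.107]))]
dish_yellow [(0.56, array([ 0.648, -0.075]))]
clamp_red [(0.58, array([0.61 , 0.235]))]
dish_red [(0.59, array([0.617, 0.235]))]
the job is handed in; nothing more can be done
None
```

I handed the job in after about 42 s of the 122 s. The red, yellow and blue clamps stand in their own dishes. The steel ring is in the tube with the brass ring on top. The gripper is open and clear of everything.

- **Clamps:** wrist-camera measurements after each release put yellow, blue and red about 2–5 mm from their dish centres (limit 12 mm). The pictures showed each foot inside the rim.
- **Rings:** the last wrist picture shows the brass ring flat and concentric in the tube, about 2 mm or less off its axis (limit 6 mm). Its apparent size puts the top at about 24–28 mm, which fits lying on the steel ring. I did not measure the steel ring's depth directly; I only saw it in the tube before the brass ring went in.
- **Jar:** the arm never went near it. The side camera placed it about 8 mm from its first reading, and the wrist view in between matched the first reading.
- **Disagreement:** the final side-camera reading put the yellow clamp about 30 mm from the yellow dish. The two wrist views taken after placing it showed it centred, and nothing touched it afterwards. I took this for coarse side-camera error: the same reading put the dish 10 mm further from the clamp than the wrist views did. I handed in without another look at the yellow clamp, so this stayed unresolved.

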